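# Put the craft tools back on their silhouette cards

### The arm

A 7-joint arm with a two-finger parallel gripper is mounted at the origin on the work surface. World frame = base frame: x ahead of the robot, y to its left, z up, the work surface at z = 0. Lengths are in m, angles in rad, forces in N, time in s.
With the tool pointing down it reaches from about 0.4 to 0.85 m from the base axis. Payload 4.5 kg.
Tool frame: the origin (TCP) lies between the finger pads; the fingertips stand r.tip_reach ahead of it and the grasp point (between the pads) lies 11 mm behind it (r.tip_reach is the distance from the TCP to the fingertips, in m); z points along the fingers, y is the line along which they close (so a half turn about z gives the same grasp; the last joint's range is limited). The gripper opens to 88 mm and grips with 3 to 60 N. Pads are 18 mm wide; open, the fingers measure 123 mm over their backs; the gripper's body (75 mm by 187 mm) begins 45 mm behind the grasp point.
Start: joints at [-1.107, 0.689, -0.195, 1.565, 0.157, 0.902, -0.215], TCP at [0.26, 0.568, 0.219] pointing down, gripper open.
Joint ranges: [-3.01, 3.01], [-0.46, 2.08], [-1.47, 1.51], [0.13, 2.56], [-1, 4.14], [0.04, 2.09], [-2.66, 2.66]. Speed limits (rad/s): [2.57, 2.57, 3.14, 3.14, 3.14, 3.14, 3.14].

### API

Orientations are given as a unit quaternion [x, y, z, w].
In Python, from plant import r, vision, workorder gives the robot as it stands.
- The arm moves only by the tool drive_tool, never from a script. Its argument "targets" is a list of rows, each an object of numbers: "tx", "ty", "tz": the shift along the world's x, y, z in units of 0.03 m (1.0 is 0.03 m); "wx", "wy", "wz": the turn, a rotation vector about the world's x, y, z in units of 60 degrees (1.0 is 60 degrees); "claw": the opening, from -1 (shut) to 1 (fully open). A call has exactly 8 rows; each row shifts and turns the commanded pose from where the row before left it; what a row does not reach is not made up. A row lasts 1/10 s, in which the tool goes at most 50 mm and 8.59 degrees, less where a joint would pass 70% of its speed; a pose out of reach is approached as far as the arm can. A call with a number of a shift or a turn outside -1 to 1 is refused whole. A call with a gripper value outside its range is refused whole. The fingers move at their own pace and stop on an object; "force" is the grip in N (left out, the last holds). Time passes only in rows, so rows that do not move let the fingers close, or fill a call up. It gives the time, the measured TCP pose, the force, the opening and the grip force at its end, in the units of the state.
- r.get_state(): the state, without advancing time (a new reading comes with each control period).
- vision.snapshot(name): name is "side" or "top" or "wrist"; returns a dict with "image" (400x640x3 uint8, blue, green, red), "range_z" (400x640 float32, m along the optical axis (not along the pixel's ray), 0 where there is no reading), "K" (3x3 intrinsics, pixels), "cam_to_world" (4x4, takes a point from camera to world coordinates). Camera axes: x right, y up, looking along -z (the intrinsics and any distortion apply to the point x, -y, -z); pixel columns grow to the right and rows downward; lengths in m; the calibration is good to about 2 mm. A picture is of the moment at which its call begins.
- workorder.finish_job(): hands the job in; it is judged then, once.
The state is a dict: "clock": time; "q": joint angles; "qd": joint speeds; "joint_torque": joint torques, N m; "tool_pos": TCP position; "eef_rot": TCP orientation; "contact_force": force on the tool from outside, world axes, zero at the start; "moment": the same for the moment, N m; "opening": opening from 0.0 (shut) to 1.0 (fully open); "finger_force": force on a finger pad.
Only numpy, scipy, OpenCV 4.12 (cv2) and the standard library are available. Lean on these libraries where they do the work, as an engineer would, in place of code of your own. Each camera call takes 0.05 s, during which the arm holds its last target. There are 200 camera calls.

### The job

Tidy up after the craft class: put the stapler, the torch, the roll of tape and the glue stick back, each centred on the black card that carries its own white silhouette. Turn the stapler and the torch to lie along their silhouettes (either way round will do), lay the tape flat and leave the glue stick standing upright. Leave the little bowl of beads and the steel cup where they stand.

Things in the scene. Friction and masses are not known exactly. Their poses are not given: they have to be found in the camera images.
- stapler_mid (a point): centre (half-way up, 24 mm above its underside) of the loose stapler: black top, steel base, a slim bar 112 mm long (along its own x), 30 mm wide (y), 48 mm high (z), standing on its base; about 160 g. Grip it across its 30 mm width at mid-length.
- torch_mid (a point): centre (half-way up, 18 mm above its lowest flat) of the loose black torch (flashlight) lying on its side: 120 mm long along its own x with the lamp head at +x; round barrel 26 mm in diameter around the middle (from -46 to +26 mm along x); hexagonal head (34 mm long) and tail cap (14 mm long), both 36 mm across flats and 42 mm across corners, on whose flats it lies without rolling; about 140 g. Grip it across the barrel at mid-length.
- tape_mid (a point): centre of the hole, half-way up (12 mm above its underside), of the loose tan roll of masking tape lying flat: a ring 84 mm in outer diameter, hole 52 mm, so the wall is 16 mm thick and its middle lies 34 mm from the centre; 24 mm high; about 90 g. Too wide to grip over the outside: grip the wall with one finger in the hole. Its axis is z.
- glue_mid (a point): centre (half-way up, 42 mm above its underside) of the loose glue stick standing upright: white cylinder with an orange cap, 29 mm in diameter, 84 mm high, its axis is z; about 45 g.
- card_stapler: fixed black card 124 x 50 mm, 2 mm thick, with the stapler's silhouette in white: a plain bar 112 x 30 mm along the card's x, centred. Origin at the centre of the card's underside, on the bench.
- card_torch: fixed black card 130 x 54 mm, 2 mm thick, with the torch's silhouette in white: a stem 26 mm wide with a broad head at +x and a short broad tail at -x, 120 x 42 mm over all, along the card's x, centred. Origin at the centre of the card's underside, on the bench.
- card_tape: fixed black square card 94 x 94 mm, 2 mm thick, with the tape roll's silhouette in white: a ring 84 mm across with a 52 mm black hole, centred. Origin at the centre of the card's underside, on the bench.
- card_glue: fixed black square card 60 x 60 mm, 2 mm thick, with the glue stick's standing silhouette in white: a disc 29 mm across, centred. Origin at the centre of the card's underside, on the bench.
- bowl: small white bowl of red beads, 100 mm across and 34 mm high, standing among the things; leave it alone. Origin at the centre of its underside.
- cup: empty open steel cup, 66 mm across and 65 mm high, standing among the things; leave it alone. Origin at the centre of its underside.
There are look-alikes about, which are no part of the job. What is meant by the part that bears tape_mid is not purple, and is the larger of those in its own colour.

How it is judged:
At the end, for the whole second after the job is handed in: Stapler, torch, tape and glue stick each rest on their own card, centres within 12 mm of the card centre and within 6 mm of resting height; stapler and torch along their silhouettes within 12 degrees, either way round; all upright, flat or level within 6 degrees and at rest (horizontal distance between stapler_mid and card_stapler below 0.012 m and height (world z) of stapler_mid between 0.02 and 0.032 m and horizontal distance between torch_mid and card_torch below 0.012 m and height (world z) of torch_mid between 0.014 and 0.026 m and horizontal distance between tape_mid and card_tape below 0.012 m and height (world z) of tape_mid between 0.008 and 0.02 m and horizontal distance between glue_mid and card_glue below 0.012 m and height (world z) of glue_mid between 0.038 and 0.05 m and angle between the x axis of stapler_mid and the x axis of card_stapler, either way round below 0.21 rad and angle between the x axis of torch_mid and the x axis of card_torch, either way round below 0.21 rad and angle between each of stapler_mid, tape_mid, glue_mid's own z axis and vertical below 0.12 rad and angle between torch_mid's own x axis and vertical between 1.47 and 1.67 rad and linear speed of each of stapler, torch, tape, gluestick below 0.02 m/s); the robot touches nothing.
It fails at once if the bowl of beads is pushed more than 30 mm or tipped by more than 20 degrees (distance of bowl from where it was at the start of the episode above 0.03 m or angle between bowl's own z axis and vertical above 0.35 rad).
It fails at once if the steel cup is pushed more than 30 mm or tipped by more than 20 degrees (distance of cup from where it was at the start of the episode above 0.03 m or angle between cup's own z axis and vertical above 0.35 rad).
It also fails if it takes over 112 s, if anything falls off the work surface, if the arm or the gripper's body presses on something with over 40 N, if the wrist force passes 120 N, or if a joint passes its speed limit or range.

## Working session

There is one attempt and no reset: what is moved stays moved. The work goes in short steps, Python scripts to look and compute and a tool call to move; the robot and the scene stay as the last step left them, time stands still between calls to the robot, and variables do not carry over. Pictures are saved under pics/ and viewed, at most 14 in all, crops included, and the job is handed in when it is done.

Besides the shell and the picture viewer there is one more tool, called after "Emit:" by a JSON object that holds its "name" and its "arguments", one argument or row to a line. drive_tool: Moves the arm, as the interface text tells. Its arguments: {"type":"object","properties":{"targets":{"type":"array","items":{"type":"object","properties":{"tx":{"type":"number"},"ty":{"type":"number"},"tz":{"type":"number"},"wx":{"type":"number"},"wy":{"type":"number"},"wz":{"type":"number"},"claw":{"type":"number"}}}},"force":{"type":"number"}},"required":["targets"]}

```bash
ls; mkdir -p pics
python3 - <<'E'
from plant import r, vision, workorder
import cv2,numpy as np,pickle
s=r.get_state();print({k:np.round(v,3) for k,v in s.items()}, r.tip_reach)
d={}
for n in("top","side"):
    d[n]=vision.snapshot(n);cv2.imwrite(f"pics/{n}0.png",d[n]["image"]);print(n,d[n]["K"],np.round(d[n]["cam_to_world"],3),d[n].keys())
pickle.dump(d,open("d0.pkl","wb"))
E
```

```text
pics
{'clock': np.float64(0.0), 'q': array([-1.107,  0.69 , -0.195,  1.566,  0.157,  0.903, -0.215]), 'qd': array([ 0.001, -0.   , -0.001,  0.   , -0.   , -0.002, -0.   ]), 'joint_torque': array([ 0.0000e+00, -5.2755e+01, -1.2670e+00, -1.5343e+01, -5.3000e-02,
        6.0000e-03,  0.0000e+00]), 'tool_pos': array([0.26 , 0.568, 0.219]), 'eef_rot': array([ 0.213,  0.977, -0.001, -0.   ]), 'contact_force': array([-0.792, -0.056,  0.767]), 'moment': array([-0.026, -0.003, -0.014]), 'finger_force': np.float64(0.0), 'opening': np.float64(1.0)} 0.008
top [[366.02076595   0.         321.11676952]
 [  0.         366.02076595 197.23421162]
 [  0.           0.           1.        ]] [[ 0.018  0.985 -0.174  0.376]
 [-1.     0.016 -0.016 -0.006]
 [-0.013  0.174  0.985  1.091]
 [ 0.     0.     0.     1.   ]] dict_keys(['image', 'range_z', 'K', 'cam_to_world'])
side [[424.93905457   0.         318.78406873]
 [  0.         424.93905457 202.80136086]
 [  0.           0.           1.        ]] [[ 9.760e-01  1.160e-01 -1.860e-01  2.920e-01]
 [-2.190e-01  5.210e-01 -8.250e-01 -1.114e+00]
 [ 1.000e-03  8.450e-01  5.340e-01  7.740e-01]
 [ 0.000e+00  0.000e+00  0.000e+00  1.000e+00]] dict_keys(['image', 'range_z', 'K', 'cam_to_world'])
```

View pics/top0.png

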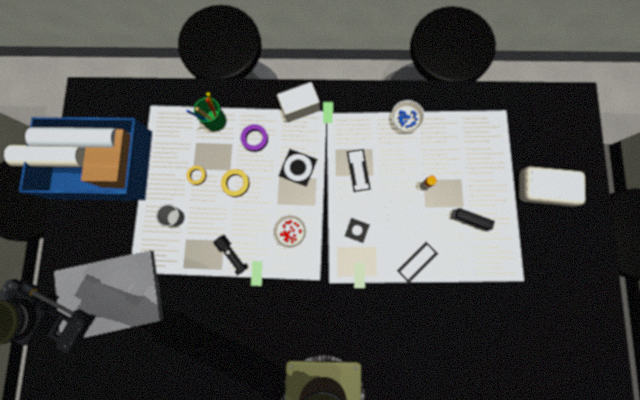

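View pics/side0.png

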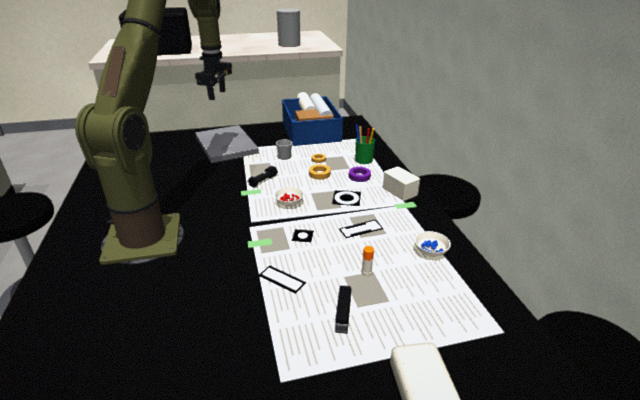

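The top view shows the loose rings at (235,183) large yellow, (197,175) small yellow and (254,137) purple. The torch is at (230,254), the stapler at (472,219), the glue at (429,182), and the red-bead bowl at (290,231) with a blue-bead decoy at (407,117). The steel cup is at (170,215). Cards are torch (358,170), tape (298,167), glue (357,230) and stapler (418,261), each silhouette to be checked. For the tape I choose the larger yellow ring (235,183).

```bash
cat > h.py <<'E'
import numpy as np,cv2
def ray(d,uv,z):
    "cast pixels onto plane z (pinhole)"
    uv=np.atleast_2d(uv).astype(float);K=d["K"];T=d["cam_to_world"]
    c=np.c_[(uv[:,0]-K[0,2])/K[0,0],-(uv[:,1]-K[1,2])/K[1,1],-np.ones(len(uv))]@T[:3,:3].T
    return T[:3,3]+c*((z-T[2,3])/c[:,2])[:,None]
def cloud(d):
    Z=d["range_z"];v,u=np.mgrid[:Z.shape[0],:Z.shape[1]];K=d["K"];T=d["cam_to_world"]
    P=np.stack([(u-K[0,2])/K[0,0]*Z,-(v-K[1,2])/K[1,1]*Z,-Z],-1)@T[:3,:3].T+T[:3,3]
    P[Z==0]=np.nan;return P
def rect(P):
    "minAreaRect of world xy in mm -> centre, long, short, angle of long axis (deg)"
    (c,(a,b),t)=cv2.minAreaRect((P[:,:2]*1000).astype(np.float32))
    if a<b:a,b,t=b,a,t+90
    return np.round(c,1),round(a,1),round(b,1),round((t+90)%180-90,1)
E
python3 - <<'E'
from h import *;import pickle
d=pickle.load(open("d0.pkl","rb"));t=d["top"];im=t["image"]
P=cloud(t)
for n,(u,v,w) in dict(ctorch=(358,170,28),ctape=(298,167,26),cglue=(357,230,17),cstap=(418,261,26),torch=(230,254,26),stapler=(472,219,28),ring=(235,183,20),sring=(197,175,15),glue=(429,182,14),bowl=(290,231,20),cup=(170,215,20)).items():
    sl=np.s_[v-w:v+w,u-w:u+w];g=im[sl].max(2);h=P[sl][...,2]
    out=[n,'zmax',np.round(np.nanpercentile(h,[5,90,98]),4)]
    if n[0]=='c' and n!='cup':
        m=(g<90).astype(np.uint8);k,l,st,ce=cv2.connectedComponentsWithStats(m)
        i=l[w-3:w+4,:].max() if 0 else 1+np.argmax(st[1:,4])
        ys,xs=np.nonzero(l==i);out+=[rect(ray(t,np.c_[xs+u-w,ys+v-w],.002))]
        # inner white: holes of dark component
        cs,hi=cv2.findContours((l==i).astype(np.uint8),cv2.RETR_CCOMP,cv2.CHAIN_APPROX_NONE)
        for c,hh in zip(cs,hi[0]):
            if hh[3]>=0 and len(c)>8: out+=['hole',rect(ray(t,c[:,0]+[u-w,v-w],.002))]
    else:
        q=P[sl][h>.010];out+=['>10mm',len(q),rect(q)]
        top=np.nanpercentile(q[:,2],90);q2=q[q[:,2]>top-.008];out+=['top',len(q2),rect(q2),np.round(q2.mean(0)*1000,1)]
    print(*out)
cv2.imwrite("pics/crop1.png",cv2.resize(im[90:290,130:530],None,fx=2,fy=2,interpolation=cv2.INTER_CUBIC))
E
```

```text
ctorch zmax [-0.0017  0.0048  0.0065] (array([ 649.4, -121.7]), 66.9, 7.7, 9.9)
ctape zmax [-0.002   0.0046  0.0064] (array([660.7,  85.9]), 42.5, 41.6, 45.6)
cglue zmax [-0.0016  0.005   0.0066] (array([470.8, -95.9]), 53.1, 53.0, 69.9) hole (array([470.6, -96.7]), 38.1, 37.5, -44.4)
cstap zmax [-0.0012  0.0049  0.0068] (array([ 360.4, -270.6]), 147.3, 97.1, -88.9)
torch zmax [-0.0026  0.0293  0.0366] >10mm 485 (array([391. , 270.8]), 119.9, 41.7, 39.7) top 291 (array([391.3, 270.5]), 119.7, 30.9, 39.7) [395.5 273.5  33.5]
stapler zmax [-0.001   0.0474  0.0513] >10mm 512 (array([ 505.3, -428.6]), 111.4, 31.3, 70.0) top 401 (array([ 505.2, -429. ]), 107.2, 31.3, 70.0) [ 504.6 -428.1   49. ]
ring zmax [-0.0024  0.0242  0.0268] >10mm 423 (array([605. , 271.1]), 83.4, 82.3, 87.2) top 387 (array([605.3, 271.1]), 82.8, 82.0, 29.8) [604.8 271.1  23.7]
sring zmax [-0.0026  0.0161  0.019 ] >10mm 196 (array([627.9, 392.7]), 57.5, 56.4, 76.7) top 189 (array([627.9, 392.7]), 57.5, 56.4, 76.7) [627.2 391.5  16. ]
glue zmax [-0.0013  0.0815  0.0869] >10mm 155 (array([ 606. , -297.9]), 26.6, 26.6, -4.4) top 83 (array([ 606.1, -298.4]), 26.3, 25.5, -4.4) [ 606.1 -298.2   85. ]
bowl zmax [-0.0014  0.0301  0.036 ] >10mm 736 (array([461.8, 100.6]), 97.5, 95.5, 46.4) top 219 (array([461.8, 100.6]), 97.5, 95.5, 46.4) [462.2 103.8  32.3]
cup zmax [-0.0028  0.0536  0.0657] >10mm 408 (array([498.6, 447. ]), 64.0, 63.7, -87.3) top 137 (array([498.6, 447. ]), 64.0, 63.7, -87.3) [498.4 448.3  63.7]
```

View pics/crop1.png

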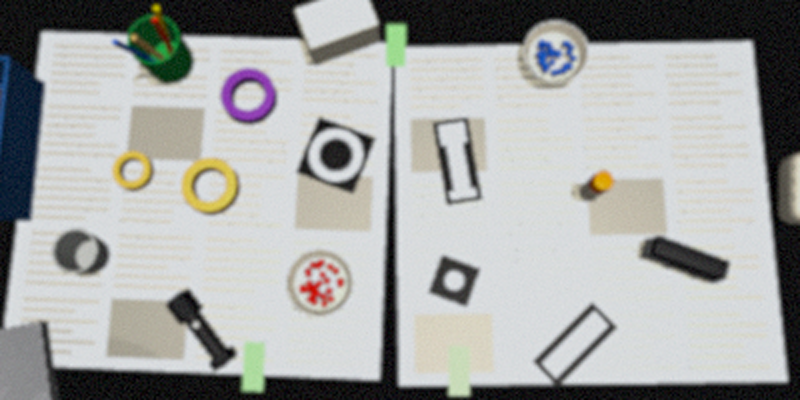

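The crop confirms the choices: the larger yellow ring measures 83 mm, and the torch head points up-left, at world +x,+y. The torch card's head end is at the bottom and its narrow tail at the top. I still need better fits for the cards.

Run:
```python
from h import *;import pickle
d=pickle.load(open("d0.pkl","rb"));t=d["top"]
g=cv2.cvtColor(t["image"],cv2.COLOR_BGR2GRAY);S=4
for n,(u,v,w) in dict(ctorch=(358,170,27),ctape=(298,167,24),cglue=(357,230,17),cstap=(418,261,24)).items():
  a=cv2.resize(g[v-w:v+w,u-w:u+w],None,fx=S,fy=S,interpolation=cv2.INTER_CUBIC)
  for th in (105,125):
    m=(a<th).astype(np.uint8)
    k,l,st,ce=cv2.connectedComponentsWithStats(m)
    for i in range(1,k):
        x,y,ww,hh,A=st[i]
        if A<300 : continue
        ys,xs=np.nonzero(l==i);f=lambda x,y:ray(t,np.c_[(x+.5)/S-.5+u-w,(y+.5)/S-.5+v-w],.002)
        print(n,th,'touch' if x==0 or y==0 or x+ww==2*w*S or y+hh==2*w*S else '',*rect(f(xs,ys)))
  # bright inside
```

```text
ctorch 105  [649.1 -80.1] 88.5 11.0 11.0
ctorch 105  [ 649.2 -121.6] 78.6 10.6 9.6
ctorch 125  [ 658.  -120.2] 126.9 12.6 9.0
ctorch 125  [651.2 -78.9] 128.5 15.7 7.8
ctape 105  [705.5 108.5] 46.3 22.8 -62.9
ctape 105  [681.7  40.4] 46.4 22.8 25.3
ctape 105  [661.1  86. ] 46.0 45.3 1.5
ctape 105  [635.7 127.8] 55.0 25.7 31.3
ctape 105  [613.2  70.6] 52.6 25.1 -71.6
ctape 125  [705.5 104.7] 56.1 28.0 -67.2
ctape 125  [659.6  86. ] 93.6 92.8 -19.6
ctape 125  [661.2  86. ] 48.8 47.7 7.4
cglue 105  [470.9 -95.5] 56.0 55.8 -20.0
cglue 125  [470.9 -95.5] 57.5 57.4 -19.9
cstap 105  [ 394.7 -258.8] 119.1 11.4 -43.7
cstap 105 touch [ 364.  -270.7] 137.9 95.0 -88.9
cstap 125 touch [ 377.1 -270.5] 137.9 121.3 -88.9
```

Run:
```python
from h import *;import pickle
d=pickle.load(open("d0.pkl","rb"));t=d["top"]
g=cv2.cvtColor(t["image"],cv2.COLOR_BGR2GRAY);S=4
for n,(u,v,w) in dict(ctorch=(358,170,24),cstap=(418,261,24)).items():
  a=cv2.resize(g[v-w:v+w,u-w:u+w],None,fx=S,fy=S,interpolation=cv2.INTER_CUBIC)
  f=lambda x,y:ray(t,np.c_[(x+.5)/S-.5+u-w,(y+.5)/S-.5+v-w],.002)
  for th in (115,125,135,145,155):
    k,l,st,ce=cv2.connectedComponentsWithStats((a>th).astype(np.uint8),connectivity=4)
    i=l[w*S,w*S];ys,xs=np.nonzero(l==i);print(n,'white',th,*rect(f(xs,ys)), np.round(f(xs,ys).mean(0)*1000,1))
    ys,xs=np.nonzero(a<th)
    if n=='ctorch':print(' dark',*rect(f(xs,ys)))
```

```text
ctorch white 115 [656.4 -98.7] 150.7 147.6 0.7 [656.2 -97.7   2. ]
 dark [654.2 -99.4] 127.5 53.6 9.0
ctorch white 125 [656.4 -98.7] 150.7 147.6 0.7 [656.2 -97.7   2. ]
 dark [654.6 -99.6] 128.6 54.7 9.5
ctorch white 135 [655.2 -99.8] 123.9 44.1 9.5 [656.6 -99.7   2. ]
 dark [654.7 -99.6] 130.0 56.0 9.5
ctorch white 145 [654.9 -99.7] 121.7 43.1 9.4 [656.7 -99.7   2. ]
 dark [654.9 -99.8] 131.7 57.1 9.8
ctorch white 155 [654.7 -99.8] 120.5 42.3 9.5 [656.8 -99.6   2. ]
 dark [655.2 -99.8] 132.6 58.5 9.7
cstap white 115 [ 388.4 -274.1] 145.0 131.3 -89.0 [ 389.2 -273.7    2. ]
cstap white 125 [ 381.4 -272.4] 115.2 32.9 -45.6 [ 381.  -272.2    2. ]
cstap white 135 [ 381.3 -272.5] 114.2 32.4 -45.4 [ 380.9 -272.1    2. ]
cstap white 145 [ 381.3 -272.5] 113.1 31.5 -45.6 [ 380.8 -272.1    2. ]
cstap white 155 [ 381.2 -272.3] 112.3 30.7 -45.6 [ 380.9 -272.1    2. ]
```

Measured in mm:

| Thing | Position | Angle of long axis |
|---|---|---|
| Torch | (391, 271) | 39.7° |
| Stapler | (505, -429) | 70° |
| Tape | (605, 271) | – |
| Glue | (606, -298) | – |
| Torch card | (655, -100) | 9.5° |
| Stapler card | (381, -272) | -45.6° |
| Tape card | (660, 86) | – |
| Glue card | (471, -96) | – |

All sizes match the description. I start with the torch, with the closing line at 129.7° (now 65.4°).

Emit:
{"name": "drive_tool", "arguments": {
  "targets": [
    {"tx": 0.4, "ty": -0.95, "tz": -0.2, "wz": 0.1, "claw": 1},
    {"tx": 0.4, "ty": -0.95, "tz": -0.2, "wz": 0.1, "claw": 1},
    {"tx": 0.4, "ty": -0.95, "tz": -0.2, "wz": 0.1, "claw": 1},
    {"tx": 0.4, "ty": -0.95, "tz": -0.2, "wz": 0.1, "claw": 1},
    {"tx": 0.4, "ty": -0.95, "tz": -0.2, "wz": 0.1, "claw": 1},
    {"tx": 0.4, "ty": -0.95, "tz": -0.2, "wz": 0.1, "claw": 1},
    {"tx": 0.4, "ty": -0.95, "tz": -0.2, "wz": 0.1, "claw": 1},
    {"tx": 0.4, "ty": -0.95, "tz": -0.2, "wz": 0.1, "claw": 1}
  ],
  "force": 25
}}

```text
validation failed for argument at $.ta...
```

Emit:
{"name": "drive_tool", "arguments": {
  "targets": [
    {"tx": 0.4, "ty": -0.95, "tz": -0.2, "wx": 0, "wy": 0, "wz": 0.1, "claw": 1.0},
    {"tx": 0.4, "ty": -0.95, "tz": -0.2, "wx": 0, "wy": 0, "wz": 0.1, "claw": 1.0},
    {"tx": 0.4, "ty": -0.95, "tz": -0.2, "wx": 0, "wy": 0, "wz": 0.1, "claw": 1.0},
    {"tx": 0.4, "ty": -0.95, "tz": -0.2, "wx": 0, "wy": 0, "wz": 0.1, "claw": 1.0},
    {"tx": 0.4, "ty": -0.95, "tz": -0.2, "wx": 0, "wy": 0, "wz": 0.1, "claw": 1.0},
    {"tx": 0.4, "ty": -0.95, "tz": -0.2, "wx": 0, "wy": 0, "wz": 0.1, "claw": 1.0},
    {"tx": 0.4, "ty": -0.95, "tz": -0.2, "wx": 0, "wy": 0, "wz": 0.1, "claw": 1.0},
    {"tx": 0.4, "ty": -0.95, "tz": -0.2, "wx": 0, "wy": 0, "wz": 0.1, "claw": 1.0}
  ],
  "force": 25
}}

```text
clock: 0.9
tool_pos: [0.3567, 0.3388, 0.171]
eef_rot: [-0.205, 0.979, -0.0, -0.0]
contact_force: [0.7, -0.2, 0.4]
opening: 1.001
finger_force: 0.0
```

All seven fields are needed in each row. Tracking is good.

Emit:
{"name": "drive_tool", "arguments": {
  "targets": [
    {"tx": 0.286, "ty": -0.565, "tz": -0.4, "wx": 0, "wy": 0, "wz": 0.067, "claw": 1.0},
    {"tx": 0.286, "ty": -0.565, "tz": -0.4, "wx": 0, "wy": 0, "wz": 0.067, "claw": 1.0},
    {"tx": 0.286, "ty": -0.565, "tz": -0.4, "wx": 0, "wy": 0, "wz": 0.067, "claw": 1.0},
    {"tx": 0.286, "ty": -0.565, "tz": -0.4, "wx": 0, "wy": 0, "wz": 0.067, "claw": 1.0},
    {"tx": 0, "ty": 0, "tz": -0.9, "wx": 0, "wy": 0, "wz": 0, "claw": 1.0},
    {"tx": 0, "ty": 0, "tz": -0.9, "wx": 0, "wy": 0, "wz": 0, "claw": 1.0},
    {"tx": 0, "ty": 0, "tz": -0.9, "wx": 0, "wy": 0, "wz": 0, "claw": 1.0},
    {"tx": 0, "ty": 0, "tz": -0.9, "wx": 0, "wy": 0, "wz": 0, "claw": 1.0}
  ]
}}

```text
clock: 1.7
tool_pos: [0.3909, 0.2723, 0.0143]
eef_rot: [-0.337, 0.941, 0.0, -0.0]
contact_force: [-0.2, 0.1, -0.8]
opening: 1.001
finger_force: 0.0
```

Emit:
{"name": "drive_tool", "arguments": {
  "targets": [
    {"tx": 0, "ty": 0, "tz": 0, "wx": 0, "wy": 0, "wz": 0, "claw": -1.0},
    {"tx": 0, "ty": 0, "tz": 0, "wx": 0, "wy": 0, "wz": 0, "claw": -1.0},
    {"tx": 0, "ty": 0, "tz": 0, "wx": 0, "wy": 0, "wz": 0, "claw": -1.0},
    {"tx": 0, "ty": 0, "tz": 0, "wx": 0, "wy": 0, "wz": 0, "claw": -1.0},
    {"tx": 0, "ty": 0, "tz": 0, "wx": 0, "wy": 0, "wz": 0, "claw": -1.0},
    {"tx": 0, "ty": 0, "tz": 0, "wx": 0, "wy": 0, "wz": 0, "claw": -1.0},
    {"tx": 0, "ty": 0, "tz": 0, "wx": 0, "wy": 0, "wz": 0, "claw": -1.0},
    {"tx": 0, "ty": 0, "tz": 0, "wx": 0, "wy": 0, "wz": 0, "claw": -1.0}
  ],
  "force": 25
}}

```text
clock: 2.5
tool_pos: [0.3908, 0.2724, 0.0156]
eef_rot: [-0.338, 0.941, 0.0, 0.0]
contact_force: [-0.9, -0.3, -0.1]
opening: 0.299
finger_force: 0.0
```

Opening is 26 mm, the barrel's diameter. I hold briefly, then lift.

Emit:
{"name": "drive_tool", "arguments": {
  "targets": [
    {"tx": 0, "ty": 0, "tz": 0, "wx": 0, "wy": 0, "wz": 0, "claw": -1.0},
    {"tx": 0, "ty": 0, "tz": 0, "wx": 0, "wy": 0, "wz": 0, "claw": -1.0},
    {"tx": 0, "ty": 0, "tz": 0, "wx": 0, "wy": 0, "wz": 0, "claw": -1.0},
    {"tx": 0, "ty": 0, "tz": 0.4, "wx": 0, "wy": 0, "wz": 0, "claw": -1.0},
    {"tx": 0, "ty": 0, "tz": 0.8, "wx": 0, "wy": 0, "wz": 0, "claw": -1.0},
    {"tx": 0, "ty": 0, "tz": 0.8, "wx": 0, "wy": 0, "wz": 0, "claw": -1.0},
    {"tx": 0, "ty": 0, "tz": 0.8, "wx": 0, "wy": 0, "wz": 0, "claw": -1.0},
    {"tx": 0, "ty": 0, "tz": 0.8, "wx": 0, "wy": 0, "wz": 0, "claw": -1.0}
  ]
}}

```text
clock: 3.3
tool_pos: [0.3905, 0.2721, 0.1244]
eef_rot: [-0.338, 0.941, -0.0, -0.0]
contact_force: [-0.7, 0.7, 1.3]
opening: 0.002
finger_force: 0.0
```

The fingers shut on nothing, so the torch was missed or squeezed out. I look before retrying.

Run:
```python
from plant import vision
import cv2,numpy as np,pickle
a=vision.snapshot("wrist");b=vision.snapshot("top");c=vision.snapshot("side")
pickle.dump(dict(wrist=a,top=b,side=c),open("d1.pkl","wb"))
f=lambda d,s:cv2.resize(d["image"][s],(400,300))
cv2.imwrite("pics/m1.png",np.vstack([np.hstack([f(a,np.s_[:,:]),f(b,np.s_[180:300,130:290])]),np.hstack([f(c,np.s_[100:250,180:380]),f(c,np.s_[:,:])])]))
```

```text
(no output)
```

View pics/m1.png

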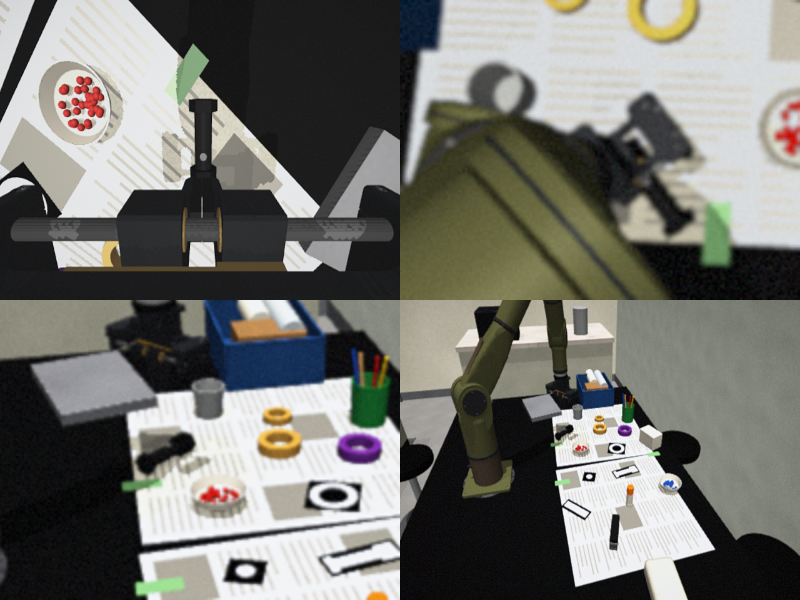

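The torch still lies on the bench under the gripper, and the fingers are closed above it. I measure where it is now from the wrist depth, and check whether the fingers were too high.

Run:
```python
from h import *;import pickle
d=pickle.load(open("d1.pkl","rb"))
for n in("wrist","side","top"):
    P=cloud(d[n]).reshape(-1,3);m=(np.hypot(P[:,0]-.391,P[:,1]-.271)<.085)
    q=P[m&(P[:,2]>.010)&(P[:,2]<.05)]
    g=d[n]["image"].max(2).reshape(-1)[m&(P[:,2]>.010)&(P[:,2]<.05)]
    print(n,len(q),rect(q) if len(q)>5 else '',np.round(np.percentile(q[:,2],[50,90,98]),3) if len(q) else '')
    a=np.deg2rad(39.7);s=(q[:,:2]-[.391,.271])@[np.cos(a),np.sin(a)];c=(q[:,:2]-[.391,.271])@[-np.sin(a),np.cos(a)]
    for lo in range(-60,60,15):
        k=(s*1000>lo)&(s*1000<lo+15)
        if k.sum()>3:print(lo,k.sum(),np.round(np.percentile(c[k],[3,97])*1000,1),round(np.percentile(q[k,2],95),3))
```

```text
wrist 3424 (array([383.6, 268.4]), 100.8, 40.9, 39.5) [0.03  0.036 0.037]
-60 728 [-16.3  22.1] 0.037
-45 488 [-9.4 15.2] 0.036
-30 458 [-9.5 15.1] 0.032
-15 446 [-9.7 15.3] 0.032
0 425 [-10.   14.5] 0.033
15 567 [-13.7  19.3] 0.036
30 312 [-17.3  22.7] 0.037
side 272 (array([395.2, 272.2]), 126.9, 47.3, 36.1) [0.029 0.038 0.041]
-60 70 [-17.7  18.3] 0.04
-45 21 [-14.6  14.3] 0.037
-30 21 [-11.4   5.9] 0.037
-15 23 [-11.    6.2] 0.036
0 25 [-10.5   6.8] 0.037
15 30 [-14.8  11.3] 0.038
30 42 [-16.4  15.2] 0.04
45 31 [-17.6  10. ] 0.041
top 294 (array([396.1, 261.4]), 124.0, 40.5, 27.9) [0.029 0.036 0.038]
-60 83 [-19.6  18.2] 0.038
-45 46 [-12.6  10.6] 0.033
-30 48 [-12.6  10. ] 0.034
-15 47 [-12.7  10.6] 0.033
0 19 [-12.2   2. ] 0.033
30 23 [-20.2 -10.7] 0.037
45 25 [-20.1 -10.7] 0.037
```

The torch hasn't moved and the lateral aim is right, so the pads sat too high on the round barrel. I open and go 5 mm lower.

Emit:
{"name": "drive_tool", "arguments": {
  "targets": [
    {"tx": 0, "ty": 0, "tz": 0, "wx": 0, "wy": 0, "wz": 0, "claw": 1.0},
    {"tx": 0, "ty": 0, "tz": 0, "wx": 0, "wy": 0, "wz": 0, "claw": 1.0},
    {"tx": 0, "ty": 0, "tz": -0.3, "wx": 0, "wy": 0, "wz": 0, "claw": 1.0},
    {"tx": 0, "ty": 0, "tz": -0.5, "wx": 0, "wy": 0, "wz": 0, "claw": 1.0},
    {"tx": 0, "ty": 0, "tz": -0.7, "wx": 0, "wy": 0, "wz": 0, "claw": 1.0},
    {"tx": 0, "ty": 0, "tz": -0.8, "wx": 0, "wy": 0, "wz": 0, "claw": 1.0},
    {"tx": 0, "ty": 0, "tz": -0.8, "wx": 0, "wy": 0, "wz": 0, "claw": 1.0},
    {"tx": 0, "ty": 0, "tz": -0.7, "wx": 0, "wy": 0, "wz": 0, "claw": 1.0}
  ]
}}

```text
clock: 4.25
tool_pos: [0.3899, 0.2719, 0.0073]
eef_rot: [-0.338, 0.941, -0.0, -0.001]
contact_force: [-0.3, -0.3, -0.6]
opening: 0.711
finger_force: 0.0
```

Emit:
{"name": "drive_tool", "arguments": {
  "targets": [
    {"tx": 0, "ty": 0, "tz": 0, "wx": 0, "wy": 0, "wz": 0, "claw": -1.0},
    {"tx": 0, "ty": 0, "tz": 0, "wx": 0, "wy": 0, "wz": 0, "claw": -1.0},
    {"tx": 0, "ty": 0, "tz": 0, "wx": 0, "wy": 0, "wz": 0, "claw": -1.0},
    {"tx": 0, "ty": 0, "tz": 0, "wx": 0, "wy": 0, "wz": 0, "claw": -1.0},
    {"tx": 0, "ty": 0, "tz": 0, "wx": 0, "wy": 0, "wz": 0, "claw": -1.0},
    {"tx": 0, "ty": 0, "tz": 0, "wx": 0, "wy": 0, "wz": 0, "claw": -1.0},
    {"tx": 0, "ty": 0, "tz": 0, "wx": 0, "wy": 0, "wz": 0, "claw": -1.0},
    {"tx": 0, "ty": 0, "tz": 0, "wx": 0, "wy": 0, "wz": 0, "claw": -1.0}
  ],
  "force": 30
}}

```text
clock: 5.05
tool_pos: [0.3908, 0.2739, 0.0114]
eef_rot: [-0.338, 0.941, 0.001, 0.001]
contact_force: [-4.2, 0.3, 34.3]
opening: 0.032
finger_force: 19.3
```

Emit:
{"name": "drive_tool", "arguments": {
  "targets": [
    {"tx": 0, "ty": 0, "tz": 0, "wx": 0, "wy": 0, "wz": 0, "claw": -1.0},
    {"tx": 0, "ty": 0, "tz": 0, "wx": 0, "wy": 0, "wz": 0, "claw": -1.0},
    {"tx": 0, "ty": 0, "tz": 0, "wx": 0, "wy": 0, "wz": 0, "claw": -1.0},
    {"tx": 0, "ty": 0, "tz": 0, "wx": 0, "wy": 0, "wz": 0, "claw": -1.0},
    {"tx": 0, "ty": 0, "tz": 0, "wx": 0, "wy": 0, "wz": 0, "claw": -1.0},
    {"tx": 0, "ty": 0, "tz": 0, "wx": 0, "wy": 0, "wz": 0, "claw": -1.0},
    {"tx": 0, "ty": 0, "tz": 0, "wx": 0, "wy": 0, "wz": 0, "claw": -1.0},
    {"tx": 0, "ty": 0, "tz": 0, "wx": 0, "wy": 0, "wz": 0, "claw": -1.0}
  ]
}}

```text
clock: 5.85
tool_pos: [0.3909, 0.274, 0.0118]
eef_rot: [-0.338, 0.941, 0.001, 0.002]
contact_force: [-2.6, -0.3, 25.8]
opening: 0.004
finger_force: 13.0
```

The fingers closed again, now with 26 N pushing up, so they are pressing on top of something. I look before moving.

Run:
```python
from plant import vision
from h import *;import pickle
d={n:vision.snapshot(n) for n in("wrist","side")}
pickle.dump(d,open("d2.pkl","wb"))
a,c=d["wrist"],d["side"]
o=pickle.load(open("d0.pkl","rb"))["side"]["image"]
f=lambda i:cv2.resize(i[130:220,220:340],(400,300),interpolation=cv2.INTER_CUBIC)
cv2.imwrite("pics/m2.png",np.vstack([cv2.resize(a["image"][100:400,120:520],(800,300*2))[:300] if 0 else cv2.resize(a["image"],(480,300)),cv2.resize(f(c["image"]),(480,300))]))
print(np.round(a["cam_to_world"],3));P=cloud(a)
for v in range(60,400,30):print(v,[tuple(np.round(P[v,u]*1000).astype(int)) if np.isfinite(P[v,u,0]) else None for u in(280,300,320,340)])
```

```text
[[-0.637 -0.74  -0.215  0.336]
 [ 0.771 -0.611 -0.179  0.228]
 [ 0.001 -0.279  0.96   0.177]
 [ 0.     0.     0.     1.   ]]
60 [(np.int64(328), np.int64(192), np.int64(0)), (np.int64(321), np.int64(200), np.int64(0)), (np.int64(314), np.int64(209), np.int64(1)), (np.int64(307), np.int64(217), np.int64(-1))]
90 [(np.int64(340), np.int64(201), np.int64(2)), (np.int64(333), np.int64(210), np.int64(1)), (np.int64(326), np.int64(219), np.int64(1)), (np.int64(319), np.int64(227), np.int64(1))]
120 [(np.int64(353), np.int64(211), np.int64(1)), (np.int64(346), np.int64(220), np.int64(1)), (np.int64(339), np.int64(229), np.int64(0)), (np.int64(331), np.int64(238), np.int64(0))]
150 [(np.int64(367), np.int64(222), np.int64(2)), (np.int64(355), np.int64(230), np.int64(36)), (np.int64(349), np.int64(237), np.int64(36)), (np.int64(343), np.int64(245), np.int64(36))]
180 [(np.int64(382), np.int64(232), np.int64(0)), (np.int64(369), np.int64(240), np.int64(24)), (np.int64(361), np.int64(247), np.int64(31)), (np.int64(355), np.int64(256), np.int64(27))]
210 [(np.int64(397), np.int64(244), np.int64(
[... 549 characters left out ...]
4(246), np.int64(119)), (np.int64(374), np.int64(253), np.int64(112)), (np.int64(371), np.int64(257), np.int64(112)), (np.int64(368), np.int64(261), np.int64(111))]
330 [(np.int64(379), np.int64(251), np.int64(119)), (np.int64(394), np.int64(267), np.int64(94)), (np.int64(427), np.int64(302), np.int64(36)), None]
360 [(np.int64(383), np.int64(255), np.int64(122)), (np.int64(380), np.int64(259), np.int64(122)), (np.int64(377), np.int64(262), np.int64(122)), (np.int64(374), np.int64(265), np.int64(123))]
390 [(np.int64(378), np.int64(253), np.int64(134)), (np.int64(375), np.int64(256), np.int64(135)), (np.int64(373), np.int64(259), np.int64(135)), (np.int64(370), np.int64(261), np.int64(135))]
```

View pics/m2.png

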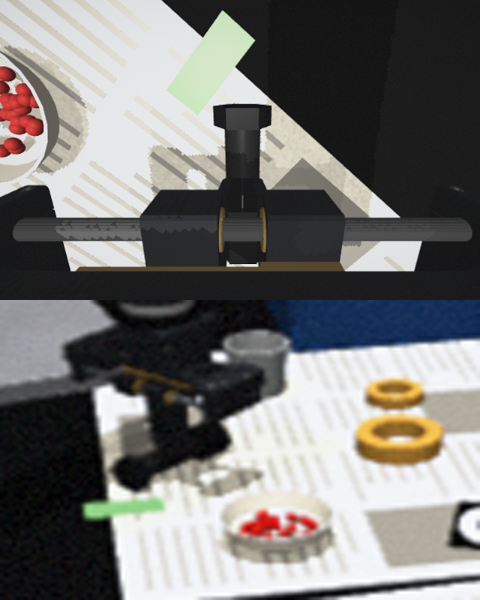

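The torch barrel at (243,150) runs into closed fingers whose lowest visible edge is near row 180, at z≈36 mm. So the tips seem to sit on top of the barrel. I check the fingertip height against the reported TCP in the earlier free-air picture.

Run:
```python
from h import *;import pickle
from plant import r
s=r.get_state();print(np.round(s["tool_pos"],4),s["opening"],s["finger_force"],np.round(s["contact_force"],1),r.tip_reach,[x for x in dir(r) if x[0]!='_'])
for f,tcp in(("d1.pkl",(.3905,.2721,.1244)),("d2.pkl",(.3909,.274,.0118))):
    w=pickle.load(open(f,"rb"))["wrist"];P=cloud(w);a=np.deg2rad(129.7);D=P-tcp
    y=D[...,:2]@[np.cos(a),np.sin(a)];x=D[...,:2]@[np.cos(a-np.pi/2),np.sin(a-np.pi/2)];z=D[...,2]
    m=(abs(x)<.03)&(abs(y)<.07)&(z>-.03)&(z<.05)
    for lo in np.arange(-.03,.05,.005):
        k=m&(z>=lo)&(z<lo+.005)
        if k.sum():print(f,round(lo*1000),k.sum(),'x',np.round(np.percentile(x[k],[2,50,98])*1000),'y',np.round(np.percentile(y[k],[2,98])*1000),'row',int(np.median(np.nonzero(k)[0])))
```

```text
[0.3909 0.274  0.0118] 0.009076027909933969 13.021333515644073 [-3.3  0.2 25.6] 0.008 ['Unreachable', 'get_state', 'tip_reach']
d1.pkl 15 25 x [-10.  -9.  -9.] y [-8.  7.] row 237
d1.pkl 20 167 x [-11.  -9.  -9.] y [-12.  12.] row 238
d1.pkl 25 225 x [-11. -10.  -9.] y [-13.  13.] row 242
d1.pkl 30 247 x [-11. -10.  -9.] y [-14.  14.] row 246
d1.pkl 35 371 x [-11.  -9.   7.] y [-14.  14.] row 251
d1.pkl 40 312 x [-11.  -9.  -2.] y [-11.  11.] row 256
d1.pkl 45 268 x [-11.  -9.  -7.] y [-11.  11.] row 261
d2.pkl -15 11073 x [-29.  -9.  13.] y [-68.  68.] row 218
d2.pkl -10 187 x [-30. -10.  12.] y [-69.  66.] row 217
d2.pkl 5 46 x [-27. -17.  -6.] y [-13.  13.] row 217
d2.pkl 10 349 x [-30. -19.  -7.] y [-12.  12.] row 216
d2.pkl 15 1335 x [-30. -20.  -9.] y [-9.  9.] row 218
d2.pkl 20 196 x [-27. -10.  -9.] y [-12.  12.] row 238
d2.pkl 25 225 x [-11. -10.  -9.] y [-13.  13.] row 242
d2.pkl 30 252 x [-11. -10.  -9.] y [-14.  13.] row 246
d2.pkl 35 381 x [-11. -10.   6.] y [-14.  14.] row 251
d2.pkl 40 312 x [-11.  -9.  -1.] y [-12.  11.] row 257
d2.pkl 45 254 x [-11.  -9.  -8.] y [-11.  11.] row 261
```

The fingertips are really 19 mm above the reported TCP: the depth shows it in free air, and the contact at 31 mm on the barrel agrees. So tip z = reported z + 0.019, and I grip the torch at a reported z of about -0.014.

Emit:
{"name": "drive_tool", "arguments": {
  "targets": [
    {"tx": 0, "ty": 0, "tz": 0.8, "wx": 0, "wy": 0, "wz": 0, "claw": 1.0},
    {"tx": 0, "ty": 0, "tz": 0, "wx": 0, "wy": 0, "wz": 0, "claw": 1.0},
    {"tx": 0, "ty": 0, "tz": 0, "wx": 0, "wy": 0, "wz": 0, "claw": 1.0},
    {"tx": 0, "ty": 0, "tz": 0, "wx": 0, "wy": 0, "wz": 0, "claw": 1.0},
    {"tx": 0, "ty": 0, "tz": 0, "wx": 0, "wy": 0, "wz": 0, "claw": 1.0},
    {"tx": 0, "ty": 0, "tz": 0, "wx": 0, "wy": 0, "wz": 0, "claw": 1.0},
    {"tx": 0, "ty": 0, "tz": 0, "wx": 0, "wy": 0, "wz": 0, "claw": 1.0},
    {"tx": 0, "ty": 0, "tz": 0, "wx": 0, "wy": 0, "wz": 0, "claw": 1.0}
  ]
}}

```text
clock: 6.75
tool_pos: [0.3906, 0.2724, 0.0332]
eef_rot: [-0.338, 0.941, -0.0, -0.0]
contact_force: [-0.6, 0.2, 0.0]
opening: 0.704
finger_force: 0.0
```

Emit:
{"name": "drive_tool", "arguments": {
  "targets": [
    {"tx": 0, "ty": 0.03, "tz": -0.4, "wx": 0, "wy": 0, "wz": 0, "claw": 1.0},
    {"tx": 0, "ty": 0, "tz": -0.4, "wx": 0, "wy": 0, "wz": 0, "claw": 1.0},
    {"tx": 0, "ty": 0, "tz": -0.4, "wx": 0, "wy": 0, "wz": 0, "claw": 1.0},
    {"tx": 0, "ty": 0, "tz": -0.25, "wx": 0, "wy": 0, "wz": 0, "claw": 1.0},
    {"tx": 0, "ty": 0, "tz": -0.12, "wx": 0, "wy": 0, "wz": 0, "claw": 1.0},
    {"tx": 0, "ty": 0, "tz": 0, "wx": 0, "wy": 0, "wz": 0, "claw": 1.0},
    {"tx": 0, "ty": 0, "tz": 0, "wx": 0, "wy": 0, "wz": 0, "claw": -1.0},
    {"tx": 0, "ty": 0, "tz": 0, "wx": 0, "wy": 0, "wz": 0, "claw": -1.0}
  ]
}}

```text
clock: 7.55
tool_pos: [0.391, 0.2734, -0.0133]
eef_rot: [-0.337, 0.941, 0.0, 0.0]
contact_force: [-0.1, 0.1, 0.3]
opening: 0.841
finger_force: 0.0
```

Emit:
{"name": "drive_tool", "arguments": {
  "targets": [
    {"tx": 0, "ty": 0, "tz": 0, "wx": 0, "wy": 0, "wz": 0, "claw": -1.0},
    {"tx": 0, "ty": 0, "tz": 0, "wx": 0, "wy": 0, "wz": 0, "claw": -1.0},
    {"tx": 0, "ty": 0, "tz": 0, "wx": 0, "wy": 0, "wz": 0, "claw": -1.0},
    {"tx": 0, "ty": 0, "tz": 0, "wx": 0, "wy": 0, "wz": 0, "claw": -1.0},
    {"tx": 0, "ty": 0, "tz": 0, "wx": 0, "wy": 0, "wz": 0, "claw": -1.0},
    {"tx": 0, "ty": 0, "tz": 0, "wx": 0, "wy": 0, "wz": 0, "claw": -1.0},
    {"tx": 0, "ty": 0, "tz": 0, "wx": 0, "wy": 0, "wz": 0, "claw": -1.0},
    {"tx": 0, "ty": 0, "tz": 0, "wx": 0, "wy": 0, "wz": 0, "claw": -1.0}
  ]
}}

```text
clock: 8.35
tool_pos: [0.3907, 0.2734, -0.0137]
eef_rot: [-0.338, 0.941, 0.0, -0.0]
contact_force: [-0.4, -0.5, 0.4]
opening: 0.288
finger_force: 30.0
```

The torch is gripped, at 30 N and 25 mm opening. I lift and carry it.

Emit:
{"name": "drive_tool", "arguments": {
  "targets": [
    {"tx": 0, "ty": 0, "tz": 0.5, "wx": 0, "wy": 0, "wz": 0, "claw": -1.0},
    {"tx": 0, "ty": 0, "tz": 0.9, "wx": 0, "wy": 0, "wz": 0, "claw": -1.0},
    {"tx": 0, "ty": 0, "tz": 0.9, "wx": 0, "wy": 0, "wz": 0, "claw": -1.0},
    {"tx": 0, "ty": 0, "tz": 0.9, "wx": 0, "wy": 0, "wz": 0, "claw": -1.0},
    {"tx": 0.6, "ty": -0.8, "tz": 0, "wx": 0, "wy": 0, "wz": 0, "claw": -1.0},
    {"tx": 0.6, "ty": -0.9, "tz": 0, "wx": 0, "wy": 0, "wz": -0.05, "claw": -1.0},
    {"tx": 0.6, "ty": -0.9, "tz": 0, "wx": 0, "wy": 0, "wz": -0.05, "claw": -1.0},
    {"tx": 0.6, "ty": -0.9, "tz": 0, "wx": 0, "wy": 0, "wz": -0.05, "claw": -1.0}
  ]
}}

```text
clock: 9.15
tool_pos: [0.4631, 0.1668, 0.0822]
eef_rot: [-0.262, 0.965, -0.0, -0.0]
contact_force: [0.5, 0.8, -1.0]
opening: 0.289
finger_force: 30.0
```

Emit:
{"name": "drive_tool", "arguments": {
  "targets": [
    {"tx": 0.65, "ty": -0.9, "tz": 0, "wx": 0, "wy": 0, "wz": -0.05, "claw": -1.0},
    {"tx": 0.65, "ty": -0.9, "tz": 0, "wx": 0, "wy": 0, "wz": -0.05, "claw": -1.0},
    {"tx": 0.65, "ty": -0.9, "tz": 0, "wx": 0, "wy": 0, "wz": -0.05, "claw": -1.0},
    {"tx": 0.65, "ty": -0.9, "tz": 0, "wx": 0, "wy": 0, "wz": -0.05, "claw": -1.0},
    {"tx": 0.65, "ty": -0.9, "tz": 0, "wx": 0, "wy": 0, "wz": -0.05, "claw": -1.0},
    {"tx": 0.65, "ty": -0.9, "tz": 0, "wx": 0, "wy": 0, "wz": -0.05, "claw": -1.0},
    {"tx": 0.65, "ty": -0.9, "tz": 0, "wx": 0, "wy": 0, "wz": -0.05, "claw": -1.0},
    {"tx": 0.65, "ty": -0.9, "tz": 0, "wx": 0, "wy": 0, "wz": 0, "claw": -1.0}
  ]
}}

```text
clock: 9.95
tool_pos: [0.6186, -0.0493, 0.0819]
eef_rot: [-0.082, 0.997, -0.0, -0.001]
contact_force: [0.3, 0.5, -2.5]
opening: 0.284
finger_force: 30.0
```

Emit:
{"name": "drive_tool", "arguments": {
  "targets": [
    {"tx": 0.42, "ty": -0.557, "tz": 0, "wx": 0, "wy": 0, "wz": 0, "claw": -1.0},
    {"tx": 0.42, "ty": -0.557, "tz": 0, "wx": 0, "wy": 0, "wz": 0, "claw": -1.0},
    {"tx": 0.42, "ty": -0.557, "tz": -0.3, "wx": 0, "wy": 0, "wz": 0, "claw": -1.0},
    {"tx": 0, "ty": 0, "tz": -0.8, "wx": 0, "wy": 0, "wz": 0, "claw": -1.0},
    {"tx": 0, "ty": 0, "tz": -0.8, "wx": 0, "wy": 0, "wz": 0, "claw": -1.0},
    {"tx": 0, "ty": 0, "tz": -0.6, "wx": 0, "wy": 0, "wz": 0, "claw": -1.0},
    {"tx": 0, "ty": 0, "tz": -0.4, "wx": 0, "wy": 0, "wz": 0, "claw": -1.0},
    {"tx": 0, "ty": 0, "tz": -0.1, "wx": 0, "wy": 0, "wz": 0, "claw": -1.0}
  ]
}}

```text
clock: 10.75
tool_pos: [0.6553, -0.0977, -0.0093]
eef_rot: [-0.083, 0.997, 0.0, -0.001]
contact_force: [-0.4, -0.0, -1.3]
opening: 0.288
finger_force: 30.0
```

Emit:
{"name": "drive_tool", "arguments": {
  "targets": [
    {"tx": 0.04, "ty": -0.05, "tz": 0, "wx": 0, "wy": 0, "wz": 0, "claw": -1.0},
    {"tx": 0, "ty": 0, "tz": -0.07, "wx": 0, "wy": 0, "wz": 0, "claw": -1.0},
    {"tx": 0, "ty": 0, "tz": 0, "wx": 0, "wy": 0, "wz": 0, "claw": -1.0},
    {"tx": 0, "ty": 0, "tz": 0, "wx": 0, "wy": 0, "wz": 0, "claw": 0.2},
    {"tx": 0, "ty": 0, "tz": 0, "wx": 0, "wy": 0, "wz": 0, "claw": 0.2},
    {"tx": 0, "ty": 0, "tz": 0, "wx": 0, "wy": 0, "wz": 0, "claw": 0.2},
    {"tx": 0, "ty": 0, "tz": 0, "wx": 0, "wy": 0, "wz": 0, "claw": 0.2},
    {"tx": 0, "ty": 0, "tz": 0.3, "wx": 0, "wy": 0, "wz": 0, "claw": 0.2}
  ]
}}

```text
clock: 11.55
tool_pos: [0.6567, -0.0994, -0.0014]
eef_rot: [-0.082, 0.997, 0.0, -0.001]
contact_force: [0.1, -0.2, -0.2]
opening: 0.6
finger_force: 0.0
```

The torch is released. I go on to the tape and grip its wall at (605, 237) with the closing line along y.

Emit:
{"name": "drive_tool", "arguments": {
  "targets": [
    {"tx": 0, "ty": 0, "tz": 0.8, "wx": 0, "wy": 0, "wz": 0, "claw": 0.2},
    {"tx": 0, "ty": 0, "tz": 0.9, "wx": 0, "wy": 0, "wz": 0, "claw": -0.05},
    {"tx": 0, "ty": 0.5, "tz": 0.9, "wx": 0, "wy": 0, "wz": 0, "claw": -0.05},
    {"tx": -0.15, "ty": 0.95, "tz": 0, "wx": 0, "wy": 0, "wz": -0.05, "claw": -0.05},
    {"tx": -0.15, "ty": 0.95, "tz": 0, "wx": 0, "wy": 0, "wz": -0.05, "claw": -0.05},
    {"tx": -0.15, "ty": 0.95, "tz": 0, "wx": 0, "wy": 0, "wz": -0.05, "claw": -0.05},
    {"tx": -0.15, "ty": 0.95, "tz": 0, "wx": 0, "wy": 0, "wz": 0, "claw": -0.05},
    {"tx": -0.15, "ty": 0.95, "tz": 0, "wx": 0, "wy": 0, "wz": 0, "claw": -0.05}
  ]
}}

```text
clock: 12.35
tool_pos: [0.6352, 0.0594, 0.0781]
eef_rot: [-0.004, 1.0, 0.0, 0.0]
contact_force: [-0.3, -0.9, -0.4]
opening: 0.474
finger_force: 0.0
```

Emit:
{"name": "drive_tool", "arguments": {
  "targets": [
    {"tx": -0.15, "ty": 0.95, "tz": 0, "wx": 0, "wy": 0, "wz": 0, "claw": -0.05},
    {"tx": -0.15, "ty": 0.95, "tz": 0, "wx": 0, "wy": 0, "wz": 0, "claw": -0.05},
    {"tx": -0.15, "ty": 0.95, "tz": 0, "wx": 0, "wy": 0, "wz": 0, "claw": -0.05},
    {"tx": -0.15, "ty": 0.95, "tz": 0, "wx": 0, "wy": 0, "wz": 0, "claw": -0.05},
    {"tx": -0.15, "ty": 0.95, "tz": 0, "wx": 0, "wy": 0, "wz": 0, "claw": -0.05},
    {"tx": -0.15, "ty": 0.95, "tz": 0, "wx": 0, "wy": 0, "wz": 0, "claw": -0.05},
    {"tx": 0, "ty": 0.2, "tz": 0, "wx": 0, "wy": 0, "wz": 0, "claw": -0.05},
    {"tx": 0, "ty": 0, "tz": 0, "wx": 0, "wy": 0, "wz": 0, "claw": -0.05}
  ]
}}

```text
clock: 13.15
tool_pos: [0.6082, 0.2361, 0.0777]
eef_rot: [-0.005, 1.0, 0.0, 0.0]
contact_force: [0.2, -0.6, -0.6]
opening: 0.473
finger_force: 0.0
```

Emit:
{"name": "drive_tool", "arguments": {
  "targets": [
    {"tx": -0.1, "ty": 0.035, "tz": -0.5, "wx": 0, "wy": 0, "wz": 0, "claw": -0.05},
    {"tx": 0, "ty": 0, "tz": -0.8, "wx": 0, "wy": 0, "wz": 0, "claw": -0.05},
    {"tx": 0, "ty": 0, "tz": -0.8, "wx": 0, "wy": 0, "wz": 0, "claw": -0.05},
    {"tx": 0, "ty": 0, "tz": -0.5, "wx": 0, "wy": 0, "wz": 0, "claw": -0.05},
    {"tx": 0, "ty": 0, "tz": -0.3, "wx": 0, "wy": 0, "wz": 0, "claw": -0.05},
    {"tx": 0, "ty": 0, "tz": -0.17, "wx": 0, "wy": 0, "wz": 0, "claw": -0.05},
    {"tx": 0, "ty": 0, "tz": 0, "wx": 0, "wy": 0, "wz": 0, "claw": -0.05},
    {"tx": 0, "ty": 0, "tz": 0, "wx": 0, "wy": 0, "wz": 0, "claw": -1.0}
  ]
}}

```text
clock: 13.95
tool_pos: [0.6058, 0.2364, -0.0141]
eef_rot: [-0.004, 1.0, 0.0, 0.001]
contact_force: [0.6, -0.0, 1.0]
opening: 0.405
finger_force: 0.0
```

Emit:
{"name": "drive_tool", "arguments": {
  "targets": [
    {"tx": 0, "ty": 0, "tz": 0, "wx": 0, "wy": 0, "wz": 0, "claw": -1.0},
    {"tx": 0, "ty": 0, "tz": 0, "wx": 0, "wy": 0, "wz": 0, "claw": -1.0},
    {"tx": 0, "ty": 0, "tz": 0, "wx": 0, "wy": 0, "wz": 0, "claw": -1.0},
    {"tx": 0, "ty": 0, "tz": 0, "wx": 0, "wy": 0, "wz": 0, "claw": -1.0},
    {"tx": 0, "ty": 0, "tz": 0, "wx": 0, "wy": 0, "wz": 0, "claw": -1.0},
    {"tx": 0, "ty": 0, "tz": 0, "wx": 0, "wy": 0, "wz": 0, "claw": -1.0},
    {"tx": 0, "ty": 0, "tz": 0, "wx": 0, "wy": 0, "wz": 0, "claw": -1.0},
    {"tx": 0, "ty": 0, "tz": 0, "wx": 0, "wy": 0, "wz": 0, "claw": -1.0}
  ]
}}

```text
clock: 14.75
tool_pos: [0.6057, 0.2367, -0.0142]
eef_rot: [-0.004, 1.0, 0.0, 0.001]
contact_force: [-0.6, 0.3, 5.0]
opening: 0.186
finger_force: 29.1
```

The tape wall is gripped, with 16.4 mm opening. The target TCP is (661, 52).

Emit:
{"name": "drive_tool", "arguments": {
  "targets": [
    {"tx": 0, "ty": 0, "tz": 0.3, "wx": 0, "wy": 0, "wz": 0, "claw": -1.0},
    {"tx": 0, "ty": 0, "tz": 0.6, "wx": 0, "wy": 0, "wz": 0, "claw": -1.0},
    {"tx": 0, "ty": 0, "tz": 0.9, "wx": 0, "wy": 0, "wz": 0, "claw": -1.0},
    {"tx": 0.2, "ty": -0.5, "tz": 0.2, "wx": 0, "wy": 0, "wz": 0, "claw": -1.0},
    {"tx": 0.25, "ty": -0.8, "tz": 0, "wx": 0, "wy": 0, "wz": 0, "claw": -1.0},
    {"tx": 0.25, "ty": -0.8, "tz": 0, "wx": 0, "wy": 0, "wz": 0, "claw": -1.0},
    {"tx": 0.25, "ty": -0.8, "tz": 0, "wx": 0, "wy": 0, "wz": 0, "claw": -1.0},
    {"tx": 0.25, "ty": -0.8, "tz": 0, "wx": 0, "wy": 0, "wz": 0, "claw": -1.0}
  ]
}}

```text
clock: 15.55
tool_pos: [0.6416, 0.1219, 0.0451]
eef_rot: [-0.003, 1.0, -0.001, -0.0]
contact_force: [0.3, -0.1, -1.2]
opening: 0.189
finger_force: 29.2
```

Emit:
{"name": "drive_tool", "arguments": {
  "targets": [
    {"tx": 0.25, "ty": -0.8, "tz": 0, "wx": 0, "wy": 0, "wz": 0, "claw": -1.0},
    {"tx": 0.25, "ty": -0.8, "tz": 0, "wx": 0, "wy": 0, "wz": 0, "claw": -1.0},
    {"tx": 0.14, "ty": -0.6, "tz": 0, "wx": 0, "wy": 0, "wz": 0, "claw": -1.0},
    {"tx": 0, "ty": -0.25, "tz": 0, "wx": 0, "wy": 0, "wz": 0, "claw": -1.0},
    {"tx": 0, "ty": 0, "tz": -0.5, "wx": 0, "wy": 0, "wz": 0, "claw": -1.0},
    {"tx": 0, "ty": 0, "tz": -0.6, "wx": 0, "wy": 0, "wz": 0, "claw": -1.0},
    {"tx": 0, "ty": 0, "tz": -0.4, "wx": 0, "wy": 0, "wz": 0, "claw": -1.0},
    {"tx": 0, "ty": 0, "tz": -0.2, "wx": 0, "wy": 0, "wz": 0, "claw": -1.0}
  ]
}}

```text
clock: 16.35
tool_pos: [0.6585, 0.0531, -0.0084]
eef_rot: [-0.005, 1.0, 0.0, -0.002]
contact_force: [0.6, -0.0, -0.6]
opening: 0.185
finger_force: 29.2
```

Emit:
{"name": "drive_tool", "arguments": {
  "targets": [
    {"tx": 0.08, "ty": -0.035, "tz": 0, "wx": 0, "wy": 0, "wz": 0, "claw": -1.0},
    {"tx": 0, "ty": 0, "tz": -0.1, "wx": 0, "wy": 0, "wz": 0, "claw": -1.0},
    {"tx": 0, "ty": 0, "tz": 0, "wx": 0, "wy": 0, "wz": 0, "claw": -1.0},
    {"tx": 0, "ty": 0, "tz": 0, "wx": 0, "wy": 0, "wz": 0, "claw": -0.1},
    {"tx": 0, "ty": 0, "tz": 0, "wx": 0, "wy": 0, "wz": 0, "claw": -0.1},
    {"tx": 0, "ty": 0, "tz": 0, "wx": 0, "wy": 0, "wz": 0, "claw": -0.1},
    {"tx": 0, "ty": 0, "tz": 0, "wx": 0, "wy": 0, "wz": 0, "claw": -0.1},
    {"tx": 0, "ty": 0, "tz": 0.3, "wx": 0, "wy": 0, "wz": 0, "claw": -0.1}
  ]
}}

```text
clock: 17.15
tool_pos: [0.6619, 0.0504, -0.0005]
eef_rot: [-0.004, 1.0, -0.0, -0.001]
contact_force: [-0.9, -0.8, -0.9]
opening: 0.447
finger_force: 0.0
```

Emit:
{"name": "drive_tool", "arguments": {
  "targets": [
    {"tx": 0, "ty": 0, "tz": 0.8, "wx": 0, "wy": 0, "wz": 0, "claw": 0.5},
    {"tx": 0, "ty": 0, "tz": 0.9, "wx": 0, "wy": 0, "wz": 0, "claw": 0.5},
    {"tx": 0, "ty": 0, "tz": 0.9, "wx": 0, "wy": 0, "wz": 0, "claw": 0.5},
    {"tx": 0, "ty": -0.5, "tz": 0.7, "wx": 0, "wy": 0, "wz": -0.1, "claw": 0.5},
    {"tx": -0.15, "ty": -0.9, "tz": 0, "wx": 0, "wy": 0, "wz": -0.1, "claw": 0.5},
    {"tx": -0.15, "ty": -0.9, "tz": 0, "wx": 0, "wy": 0, "wz": -0.1, "claw": 0.5},
    {"tx": -0.15, "ty": -0.9, "tz": 0, "wx": 0, "wy": 0, "wz": -0.1, "claw": 0.5},
    {"tx": -0.15, "ty": -0.9, "tz": 0, "wx": 0, "wy": 0, "wz": -0.1, "claw": 0.5}
  ]
}}

```text
clock: 17.95
tool_pos: [0.6447, -0.0733, 0.1001]
eef_rot: [0.257, 0.966, 0.0, 0.0]
contact_force: [-0.8, 0.1, -0.6]
opening: 0.75
finger_force: 0.0
```

Emit:
{"name": "drive_tool", "arguments": {
  "targets": [
    {"tx": -0.16, "ty": -0.95, "tz": 0, "wx": 0, "wy": 0, "wz": -0.1, "claw": 0.5},
    {"tx": -0.16, "ty": -0.95, "tz": 0, "wx": 0, "wy": 0, "wz": -0.1, "claw": 0.5},
    {"tx": -0.16, "ty": -0.95, "tz": 0, "wx": 0, "wy": 0, "wz": -0.1, "claw": 0.5},
    {"tx": -0.16, "ty": -0.95, "tz": 0, "wx": 0, "wy": 0, "wz": -0.1, "claw": 0.5},
    {"tx": -0.16, "ty": -0.95, "tz": 0, "wx": 0, "wy": 0, "wz": -0.1, "claw": 0.5},
    {"tx": -0.16, "ty": -0.95, "tz": 0, "wx": 0, "wy": 0, "wz": 0, "claw": 0.5},
    {"tx": -0.16, "ty": -0.95, "tz": 0, "wx": 0, "wy": 0, "wz": 0, "claw": 0.5},
    {"tx": -0.1, "ty": -0.5, "tz": 0, "wx": 0, "wy": 0, "wz": 0, "claw": 0.5}
  ]
}}

```text
clock: 18.75
tool_pos: [0.6073, -0.2905, 0.0998]
eef_rot: [0.498, 0.867, -0.001, 0.001]
contact_force: [-0.4, 0.1, -0.4]
opening: 0.75
finger_force: 0.0
```

Emit:
{"name": "drive_tool", "arguments": {
  "targets": [
    {"tx": -0.04, "ty": -0.26, "tz": 0, "wx": 0, "wy": 0, "wz": 0, "claw": 0.5},
    {"tx": 0, "ty": 0, "tz": -0.5, "wx": 0, "wy": 0, "wz": 0, "claw": 0.5},
    {"tx": 0, "ty": 0, "tz": -0.8, "wx": 0, "wy": 0, "wz": 0, "claw": 0.5},
    {"tx": 0, "ty": 0, "tz": -0.8, "wx": 0, "wy": 0, "wz": 0, "claw": 0.5},
    {"tx": 0, "ty": 0, "tz": -0.5, "wx": 0, "wy": 0, "wz": 0, "claw": 0.5},
    {"tx": 0, "ty": 0, "tz": -0.2, "wx": 0, "wy": 0, "wz": 0, "claw": 0.5},
    {"tx": 0, "ty": 0, "tz": 0, "wx": 0, "wy": 0, "wz": 0, "claw": -1.0},
    {"tx": 0, "ty": 0, "tz": 0, "wx": 0, "wy": 0, "wz": 0, "claw": -1.0}
  ],
  "force": 15
}}

```text
clock: 19.55
tool_pos: [0.6079, -0.2944, 0.0158]
eef_rot: [0.496, 0.868, 0.0, 0.001]
contact_force: [0.4, 0.6, 0.9]
opening: 0.593
finger_force: 0.0
```

Emit:
{"name": "drive_tool", "arguments": {
  "targets": [
    {"tx": 0, "ty": 0, "tz": 0, "wx": 0, "wy": 0, "wz": 0, "claw": -1.0},
    {"tx": 0, "ty": 0, "tz": 0, "wx": 0, "wy": 0, "wz": 0, "claw": -1.0},
    {"tx": 0, "ty": 0, "tz": 0, "wx": 0, "wy": 0, "wz": 0, "claw": -1.0},
    {"tx": 0, "ty": 0, "tz": 0, "wx": 0, "wy": 0, "wz": 0, "claw": -1.0},
    {"tx": 0, "ty": 0, "tz": 0, "wx": 0, "wy": 0, "wz": 0, "claw": -1.0},
    {"tx": 0, "ty": 0, "tz": 0, "wx": 0, "wy": 0, "wz": 0, "claw": -1.0},
    {"tx": 0, "ty": 0, "tz": 0, "wx": 0, "wy": 0, "wz": 0, "claw": -1.0},
    {"tx": 0, "ty": 0, "tz": 0, "wx": 0, "wy": 0, "wz": 0, "claw": -1.0}
  ]
}}

```text
clock: 20.35
tool_pos: [0.6074, -0.2949, 0.0157]
eef_rot: [0.497, 0.868, 0.0, 0.001]
contact_force: [0.5, 0.9, 5.3]
opening: 0.323
finger_force: 15.0
```

The glue is gripped at 28.4 mm opening. The target TCP is (470, -94).

Emit:
{"name": "drive_tool", "arguments": {
  "targets": [
    {"tx": 0, "ty": 0, "tz": 0.4, "wx": 0, "wy": 0, "wz": 0, "claw": -1.0},
    {"tx": 0, "ty": 0, "tz": 0.7, "wx": 0, "wy": 0, "wz": 0, "claw": -1.0},
    {"tx": -0.2, "ty": 0.3, "tz": 0.4, "wx": 0, "wy": 0, "wz": 0, "claw": -1.0},
    {"tx": -0.5, "ty": 0.7, "tz": 0, "wx": 0, "wy": 0, "wz": 0, "claw": -1.0},
    {"tx": -0.5, "ty": 0.7, "tz": 0, "wx": 0, "wy": 0, "wz": 0, "claw": -1.0},
    {"tx": -0.5, "ty": 0.7, "tz": 0, "wx": 0, "wy": 0, "wz": 0, "claw": -1.0},
    {"tx": -0.5, "ty": 0.7, "tz": 0, "wx": 0, "wy": 0, "wz": 0, "claw": -1.0},
    {"tx": -0.5, "ty": 0.7, "tz": 0, "wx": 0, "wy": 0, "wz": 0, "claw": -1.0}
  ]
}}

```text
clock: 21.15
tool_pos: [0.5248, -0.1791, 0.0606]
eef_rot: [0.496, 0.868, 0.0, -0.0]
contact_force: [0.6, 0.7, -0.6]
opening: 0.322
finger_force: 15.0
```

Emit:
{"name": "drive_tool", "arguments": {
  "targets": [
    {"tx": -0.5, "ty": 0.7, "tz": 0, "wx": 0, "wy": 0, "wz": 0, "claw": -1.0},
    {"tx": -0.5, "ty": 0.7, "tz": 0, "wx": 0, "wy": 0, "wz": 0, "claw": -1.0},
    {"tx": -0.5, "ty": 0.7, "tz": 0, "wx": 0, "wy": 0, "wz": 0, "claw": -1.0},
    {"tx": -0.3, "ty": 0.5, "tz": 0, "wx": 0, "wy": 0, "wz": 0, "claw": -1.0},
    {"tx": -0.09, "ty": 0.29, "tz": 0, "wx": 0, "wy": 0, "wz": 0, "claw": -1.0},
    {"tx": 0, "ty": 0, "tz": -0.4, "wx": 0, "wy": 0, "wz": 0, "claw": -1.0},
    {"tx": 0, "ty": 0, "tz": -0.6, "wx": 0, "wy": 0, "wz": 0, "claw": -1.0},
    {"tx": 0, "ty": 0, "tz": -0.2, "wx": 0, "wy": 0, "wz": 0, "claw": -1.0}
  ]
}}

```text
clock: 21.95
tool_pos: [0.4694, -0.0947, 0.0226]
eef_rot: [0.497, 0.868, -0.0, -0.0]
contact_force: [-0.4, 0.2, -0.5]
opening: 0.318
finger_force: 15.0
```

Position is good. I lower about 4.5 mm, release and back up.

Emit:
{"name": "drive_tool", "arguments": {
  "targets": [
    {"tx": 0, "ty": 0.01, "tz": -0.1, "wx": 0, "wy": 0, "wz": 0, "claw": -1.0},
    {"tx": 0, "ty": 0, "tz": -0.06, "wx": 0, "wy": 0, "wz": 0, "claw": -1.0},
    {"tx": 0, "ty": 0, "tz": 0, "wx": 0, "wy": 0, "wz": 0, "claw": -1.0},
    {"tx": 0, "ty": 0, "tz": 0, "wx": 0, "wy": 0, "wz": 0, "claw": 0.4},
    {"tx": 0, "ty": 0, "tz": 0, "wx": 0, "wy": 0, "wz": 0, "claw": 0.4},
    {"tx": 0, "ty": 0, "tz": 0, "wx": 0, "wy": 0, "wz": 0, "claw": 0.4},
    {"tx": 0, "ty": 0, "tz": 0, "wx": 0, "wy": 0, "wz": 0, "claw": 0.4},
    {"tx": 0, "ty": 0, "tz": 0.2, "wx": 0, "wy": 0, "wz": 0, "claw": 0.4}
  ]
}}

```text
clock: 22.75
tool_pos: [0.469, -0.0936, 0.0252]
eef_rot: [0.496, 0.868, -0.0, -0.0]
contact_force: [0.5, 0.5, 0.4]
opening: 0.694
finger_force: 0.0
```

Emit:
{"name": "drive_tool", "arguments": {
  "targets": [
    {"tx": 0, "ty": 0, "tz": 0.8, "wx": 0, "wy": 0, "wz": 0, "claw": 0.4},
    {"tx": 0, "ty": 0, "tz": 0.9, "wx": 0, "wy": 0, "wz": 0, "claw": 0.4},
    {"tx": 0, "ty": 0, "tz": 0.9, "wx": 0, "wy": 0, "wz": 0, "claw": 0.4},
    {"tx": 0, "ty": -0.9, "tz": 0, "wx": 0, "wy": 0, "wz": -0.1, "claw": 0.4},
    {"tx": 0.1, "ty": -0.9, "tz": 0, "wx": 0, "wy": 0, "wz": -0.1, "claw": 0.4},
    {"tx": 0.1, "ty": -0.9, "tz": 0, "wx": 0, "wy": 0, "wz": -0.1, "claw": 0.4},
    {"tx": 0.1, "ty": -0.9, "tz": 0, "wx": 0, "wy": 0, "wz": -0.1, "claw": 0.4},
    {"tx": 0.1, "ty": -0.9, "tz": 0, "wx": 0, "wy": 0, "wz": -0.1, "claw": 0.4}
  ]
}}

```text
clock: 23.55
tool_pos: [0.4812, -0.2297, 0.1039]
eef_rot: [0.706, 0.708, 0.0, 0.0]
contact_force: [0.4, 0.6, -0.9]
opening: 0.701
finger_force: 0.0
```

Emit:
{"name": "drive_tool", "arguments": {
  "targets": [
    {"tx": 0.1, "ty": -0.85, "tz": 0, "wx": 0, "wy": 0, "wz": -0.042, "claw": 0.4},
    {"tx": 0.1, "ty": -0.85, "tz": 0, "wx": 0, "wy": 0, "wz": -0.042, "claw": 0.4},
    {"tx": 0.1, "ty": -0.85, "tz": 0, "wx": 0, "wy": 0, "wz": -0.042, "claw": 0.4},
    {"tx": 0.1, "ty": -0.85, "tz": 0, "wx": 0, "wy": 0, "wz": -0.042, "claw": 0.4},
    {"tx": 0.1, "ty": -0.85, "tz": 0, "wx": 0, "wy": 0, "wz": -0.042, "claw": 0.4},
    {"tx": 0.1, "ty": -0.85, "tz": 0, "wx": 0, "wy": 0, "wz": -0.042, "claw": 0.4},
    {"tx": 0.1, "ty": -0.85, "tz": 0, "wx": 0, "wy": 0, "wz": -0.042, "claw": 0.4},
    {"tx": 0.1, "ty": -0.68, "tz": 0, "wx": 0, "wy": 0, "wz": -0.042, "claw": 0.4}
  ]
}}

```text
clock: 24.35
tool_pos: [0.5047, -0.4292, 0.1038]
eef_rot: [0.819, 0.574, -0.0, 0.0]
contact_force: [0.6, -0.3, -0.5]
opening: 0.7
finger_force: 0.0
```

Emit:
{"name": "drive_tool", "arguments": {
  "targets": [
    {"tx": 0, "ty": 0.04, "tz": -0.6, "wx": 0, "wy": 0, "wz": 0, "claw": 0.4},
    {"tx": 0, "ty": 0, "tz": -0.8, "wx": 0, "wy": 0, "wz": 0, "claw": 0.4},
    {"tx": 0, "ty": 0, "tz": -0.9, "wx": 0, "wy": 0, "wz": 0, "claw": 0.4},
    {"tx": 0, "ty": 0, "tz": -0.8, "wx": 0, "wy": 0, "wz": 0, "claw": 0.4},
    {"tx": 0, "ty": 0, "tz": -0.5, "wx": 0, "wy": 0, "wz": 0, "claw": 0.4},
    {"tx": 0, "ty": 0, "tz": -0.17, "wx": 0, "wy": 0, "wz": 0, "claw": 0.4},
    {"tx": 0, "ty": 0, "tz": 0, "wx": 0, "wy": 0, "wz": 0, "claw": -1.0},
    {"tx": 0, "ty": 0, "tz": 0, "wx": 0, "wy": 0, "wz": 0, "claw": -1.0}
  ],
  "force": 30
}}

```text
clock: 25.15
tool_pos: [0.506, -0.4269, -0.0086]
eef_rot: [0.818, 0.576, 0.0, 0.001]
contact_force: [0.4, 0.2, 0.2]
opening: 0.539
finger_force: 0.0
```

Emit:
{"name": "drive_tool", "arguments": {
  "targets": [
    {"tx": 0, "ty": 0, "tz": 0, "wx": 0, "wy": 0, "wz": 0, "claw": -1.0},
    {"tx": 0, "ty": 0, "tz": 0, "wx": 0, "wy": 0, "wz": 0, "claw": -1.0},
    {"tx": 0, "ty": 0, "tz": 0, "wx": 0, "wy": 0, "wz": 0, "claw": -1.0},
    {"tx": 0, "ty": 0, "tz": 0, "wx": 0, "wy": 0, "wz": 0, "claw": -1.0},
    {"tx": 0, "ty": 0, "tz": 0, "wx": 0, "wy": 0, "wz": 0, "claw": -1.0},
    {"tx": 0, "ty": 0, "tz": 0, "wx": 0, "wy": 0, "wz": 0, "claw": -1.0},
    {"tx": 0, "ty": 0, "tz": 0, "wx": 0, "wy": 0, "wz": 0, "claw": -1.0},
    {"tx": 0, "ty": 0, "tz": 0, "wx": 0, "wy": 0, "wz": 0, "claw": -1.0}
  ]
}}

```text
clock: 25.95
tool_pos: [0.5059, -0.4267, -0.0088]
eef_rot: [0.818, 0.576, 0.0, 0.001]
contact_force: [-1.0, 0.9, 7.0]
opening: 0.329
finger_force: 29.1
```

The stapler is gripped at 29 mm opening. The target TCP is (380, -271), with a turn of +64.1°.

Emit:
{"name": "drive_tool", "arguments": {
  "targets": [
    {"tx": 0, "ty": 0, "tz": 0.4, "wx": 0, "wy": 0, "wz": 0, "claw": -1.0},
    {"tx": 0, "ty": 0, "tz": 0.8, "wx": 0, "wy": 0, "wz": 0, "claw": -1.0},
    {"tx": 0, "ty": 0, "tz": 0.5, "wx": 0, "wy": 0, "wz": 0, "claw": -1.0},
    {"tx": -0.5, "ty": 0.6, "tz": 0, "wx": 0, "wy": 0, "wz": 0.12, "claw": -1.0},
    {"tx": -0.5, "ty": 0.6, "tz": 0, "wx": 0, "wy": 0, "wz": 0.12, "claw": -1.0},
    {"tx": -0.5, "ty": 0.6, "tz": 0, "wx": 0, "wy": 0, "wz": 0.12, "claw": -1.0},
    {"tx": -0.5, "ty": 0.6, "tz": 0, "wx": 0, "wy": 0, "wz": 0.12, "claw": -1.0},
    {"tx": -0.5, "ty": 0.6, "tz": 0, "wx": 0, "wy": 0, "wz": 0.12, "claw": -1.0}
  ]
}}

```text
clock: 26.75
tool_pos: [0.4298, -0.3359, 0.0418]
eef_rot: [0.598, 0.802, 0.0, 0.0]
contact_force: [0.1, 0.3, -2.2]
opening: 0.327
finger_force: 29.2
```

Emit:
{"name": "drive_tool", "arguments": {
  "targets": [
    {"tx": -0.5, "ty": 0.6, "tz": 0, "wx": 0, "wy": 0, "wz": 0.12, "claw": -1.0},
    {"tx": -0.5, "ty": 0.6, "tz": 0, "wx": 0, "wy": 0, "wz": 0.12, "claw": -1.0},
    {"tx": -0.5, "ty": 0.6, "tz": 0, "wx": 0, "wy": 0, "wz": 0.12, "claw": -1.0},
    {"tx": -0.21, "ty": 0.39, "tz": 0, "wx": 0, "wy": 0, "wz": 0.108, "claw": -1.0},
    {"tx": 0, "ty": 0, "tz": 0, "wx": 0, "wy": 0, "wz": 0, "claw": -1.0},
    {"tx": 0, "ty": 0, "tz": -0.5, "wx": 0, "wy": 0, "wz": 0, "claw": -1.0},
    {"tx": 0, "ty": 0, "tz": -0.6, "wx": 0, "wy": 0, "wz": 0, "claw": -1.0},
    {"tx": 0, "ty": 0, "tz": -0.3, "wx": 0, "wy": 0, "wz": 0, "claw": -1.0}
  ]
}}

```text
clock: 27.55
tool_pos: [0.3801, -0.2717, -0.0015]
eef_rot: [0.389, 0.921, -0.0, 0.001]
contact_force: [0.3, -0.4, -2.3]
opening: 0.329
finger_force: 29.2
```

Emit:
{"name": "drive_tool", "arguments": {
  "targets": [
    {"tx": 0, "ty": 0.02, "tz": -0.1, "wx": 0, "wy": 0, "wz": 0, "claw": -1.0},
    {"tx": 0, "ty": 0, "tz": -0.06, "wx": 0, "wy": 0, "wz": 0, "claw": -1.0},
    {"tx": 0, "ty": 0, "tz": 0, "wx": 0, "wy": 0, "wz": 0, "claw": -1.0},
    {"tx": 0, "ty": 0, "tz": 0, "wx": 0, "wy": 0, "wz": 0, "claw": 0.4},
    {"tx": 0, "ty": 0, "tz": 0, "wx": 0, "wy": 0, "wz": 0, "claw": 0.4},
    {"tx": 0, "ty": 0, "tz": 0, "wx": 0, "wy": 0, "wz": 0, "claw": 0.4},
    {"tx": 0, "ty": 0, "tz": 0, "wx": 0, "wy": 0, "wz": 0, "claw": 0.4},
    {"tx": 0, "ty": 0, "tz": 0.2, "wx": 0, "wy": 0, "wz": 0, "claw": 0.4}
  ]
}}

```text
clock: 28.35
tool_pos: [0.3788, -0.2698, 0.0003]
eef_rot: [0.388, 0.922, 0.0, -0.0]
contact_force: [-0.4, 0.4, 0.0]
opening: 0.701
finger_force: 0.0
```

Emit:
{"name": "drive_tool", "arguments": {
  "targets": [
    {"tx": 0, "ty": 0, "tz": 0.7, "wx": 0, "wy": 0, "wz": 0, "claw": 0.4},
    {"tx": 0, "ty": 0, "tz": 0.9, "wx": 0, "wy": 0, "wz": 0, "claw": 0.4},
    {"tx": 0, "ty": 0, "tz": 0.9, "wx": 0, "wy": 0, "wz": 0, "claw": 0.4},
    {"tx": 0, "ty": -0.4, "tz": 0.9, "wx": 0, "wy": 0, "wz": 0, "claw": 0.4},
    {"tx": 0, "ty": -0.9, "tz": 0.6, "wx": 0, "wy": 0, "wz": 0, "claw": 0.4},
    {"tx": 0, "ty": -0.9, "tz": 0, "wx": 0, "wy": 0, "wz": 0, "claw": 0.4},
    {"tx": 0, "ty": -0.9, "tz": 0, "wx": 0, "wy": 0, "wz": 0, "claw": 0.4},
    {"tx": 0, "ty": -0.9, "tz": 0, "wx": 0, "wy": 0, "wz": 0, "claw": 0.4}
  ]
}}

```text
clock: 29.15
tool_pos: [0.3785, -0.3912, 0.1213]
eef_rot: [0.388, 0.922, -0.0, 0.0]
contact_force: [0.1, -0.2, 1.2]
opening: 0.701
finger_force: 0.0
```

Emit:
{"name": "drive_tool", "arguments": {
  "targets": [
    {"tx": 0, "ty": -0.9, "tz": 0, "wx": 0, "wy": 0, "wz": 0, "claw": 0.4},
    {"tx": 0, "ty": -0.9, "tz": 0, "wx": 0, "wy": 0, "wz": 0, "claw": 0.4},
    {"tx": 0, "ty": -0.9, "tz": 0, "wx": 0, "wy": 0, "wz": 0, "claw": 0.4},
    {"tx": 0, "ty": -0.9, "tz": 0, "wx": 0, "wy": 0, "wz": 0, "claw": 0.4},
    {"tx": 0, "ty": 0, "tz": 0, "wx": 0, "wy": 0, "wz": 0, "claw": 0.4},
    {"tx": 0, "ty": 0, "tz": 0, "wx": 0, "wy": 0, "wz": 0, "claw": 0.4},
    {"tx": 0, "ty": 0, "tz": 0, "wx": 0, "wy": 0, "wz": 0, "claw": 0.4},
    {"tx": 0, "ty": 0, "tz": 0, "wx": 0, "wy": 0, "wz": 0, "claw": 0.4}
  ]
}}

```text
clock: 29.95
tool_pos: [0.3794, -0.4965, 0.1206]
eef_rot: [0.387, 0.922, 0.0, -0.0]
contact_force: [-0.4, 0.7, 0.7]
opening: 0.7
finger_force: 0.0
```

Run:
```python
from h import *
from plant import vision
t=vision.snapshot("top");im=t["image"];P=cloud(t)
T=dict(torch=(.6548,-.0997,9.5,.037),stapler=(.3812,-.2724,-45.6,.05),ring=(.6605,.086,0,.026),glue=(.4708,-.096,0,.086),bowl=(.4618,.1006,0,.034),cup=(.4986,.447,0,.065))
for n,(x,y,a,h) in T.items():
    q=P[(np.hypot(P[...,0]-x,P[...,1]-y)<.085)&(P[...,2]>.012)&(P[...,2]<.11)];top=np.percentile(q[:,2],90);q2=q[q[:,2]>top-.008]
    print(n,len(q),rect(q),'top',rect(q2),np.round(np.percentile(q[:,2],95),4),'goal',x,y,a,h)
cv2.imwrite("pics/end.png",cv2.resize(im[90:290,130:530],None,fx=2,fy=2,interpolation=cv2.INTER_CUBIC))
```

```text
torch 446 (array([ 658.7, -103.5]), 120.7, 41.5, 10.0) top (array([ 658.9, -102.8]), 120.1, 33.3, 8.5) 0.0408 goal 0.6548 -0.0997 9.5 0.037
stapler 503 (array([ 378.2, -273.5]), 111.2, 30.4, -46.0) top (array([ 378.4, -274. ]), 109.1, 29.6, -45.7) 0.0541 goal 0.3812 -0.2724 -45.6 0.05
ring 403 (array([662.9,  79.9]), 82.9, 82.0, 28.0) top (array([663.6,  79.8]), 84.2, 78.6, 1.5) 0.0296 goal 0.6605 0.086 0 0.026
glue 110 (array([470.2, -97.3]), 28.0, 26.3, -37.1) top (array([470.2, -98. ]), 27.5, 25.0, -87.4) 0.0898 goal 0.4708 -0.096 0 0.086
bowl 703 (array([461.7, 100.7]), 97.0, 95.5, 46.5) top (array([461.7, 100.7]), 97.0, 95.5, 46.5) 0.0353 goal 0.4618 0.1006 0 0.034
cup 397 (array([498.3, 447.1]), 65.0, 63.2, 46.9) top (array([498.3, 447.1]), 65.0, 63.2, 46.9) 0.0661 goal 0.4986 0.447 0 0.065
```

View pics/end.png

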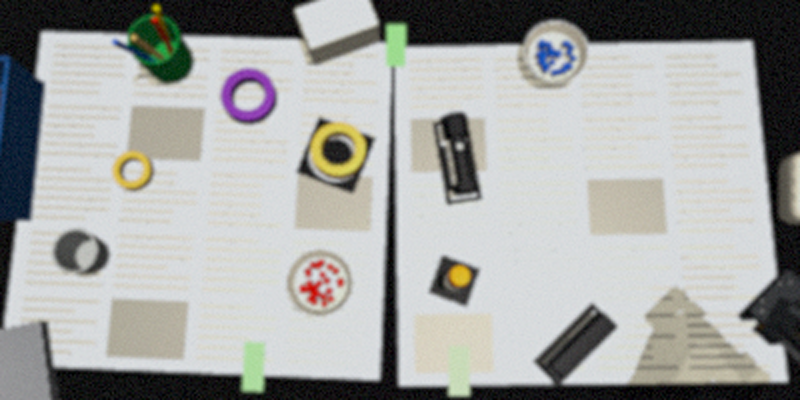

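The final picture shows each item on its own card:

| Item | Pixel | Distance from card centre | Off its angle |
|---|---|---|---|
| Tape | (338,150) | about 7 mm | – |
| Torch | (458,155) | about 5 mm | under 1° |
| Glue | (459,275) | about 2 mm | – |
| Stapler | (576,343) | about 3 mm | under 1° |

All are inside 12 mm, the bowl and cup haven't moved, and the gripper is clear.

```bash
python3 -c "
from plant import workorder
print(workorder.finish_job())"
```

```text
the job is handed in; nothing more can be done
None
```

I put the stapler, torch, tape and glue stick on their own cards, all measured within about 7 mm of centre, and handed the job in at about 30 s; the bowl and cup were not moved, and no verdict was shown.

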